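# Close the used-oil can: seat the grooved plug and lock both cam arms

### The job

Close the used-oil can for collection: take the grooved plug by its bar, put it upright into the cam coupler on top of the can and press it down firmly but gently (it must not be rammed) until its gasket has given way. Then swing both cam arms down together, neither shut while the other still stands open, until both hang fully home against the coupler and have drawn the plug down tight. Handle the arms gently, and leave everything else on the worktop where it is.

Things in the scene. Friction and masses are not known exactly. Their poses are not given: they have to be found in the camera images.
- oil_can: flat steel can for used frying oil, 200 x 240 mm and 100 mm high, fixed on the worktop; origin under its centre, z up, long side along y. On its top stand an aluminium cam coupler (30 mm from the can's centre towards its -x), and at the opposite edge (x = +62 mm) a black carrying bar 139 mm high, 120 mm long, and a small vent cap
- coupler_mouth (a point): centre of the coupler's round upward mouth, in the plane of its rim, 187 mm above the worktop; axes as the can's, the arms lie to its +y and -y. Body 48 mm across, bore 38.4 mm, on a 34 mm neck. The two arm pins lie 15 mm below the rim, 24.5 mm either side of the axis. A gasket lies in the bore
- left_cam (a joint): steel cam arm on the coupler's +y side, rad: 0 = straight out and level, negative = raised, grows as it swings down; stop at 1.55 = hanging down beside the coupler, locked. Stays where it is left (0.06 N m). From about 0.9 its cam bears on the plug: then 0.2 to 0.3 N m (5 to 8 N at 40 mm from the pin) until it goes over centre and stays. If the plug is not pressed down, or one arm goes alone, it jams
- right_cam (a joint): the same on the coupler's -y side, mirrored. Both arms hanging down measure 65 mm over their flat outer faces, which reach from 6 to 48 mm below the pins; the rings reach to 68 mm below. Arms 14 mm wide (along x), 8 mm thick; they take 25 N each, no more
- left_cam_tip (a point): centre of the 22 mm pull ring at the end of the left arm, 56.5 mm from its pin along the arm, and 4 mm off the pin's plane (up when the arm is level, outward when it hangs down)
- right_cam_tip (a point): the same on the right arm
- plug_grip (a point): centre of the bar on top of the aluminium plug, on its axis, 55 mm above its foot; z up the axis, x along the bar (42 mm long, 14 thick, 18 high). Below: flange 48 mm across, 5 thick; 36 mm shank with a groove; chamfered foot. 0.2 kg, starts upright on the steel counter (its top 4 mm up). This point stands 24 mm above coupler_mouth when loose on the gasket, 18 to 20 pressed down, about 17 locked
- gasket: stiff black rubber ring in the bore, origin at the centre of its upper face, 31 to 33 mm below the rim: gives way at about 8 N, then 1.8 N for each mm, 10 mm at most. Pressed down by about 17 to 20 N it keeps its set, so that the plug stays down when released
- wooden_spoon: brown wooden cooking spoon, 310 mm long, loose, to be left alone; origin at the centre of its underside
- spice_jar: small jar with black cap, 44 mm across, 105 mm high, loose, to be left alone; origin at the centre of its underside
- garlic: garlic bulb, 54 mm, loose, to be left alone; origin at the centre of its underside
- tablespoon: steel tablespoon, 198 mm long, loose, to be left alone; origin at the centre of its underside
- peeler: peeler lying flat, 123 mm long, loose, to be left alone; origin at the centre of its underside
There are look-alikes about, which are no part of the job. What is shaped like the part that bears plug_grip but black or purple is not meant.

How it is judged:
On the way, in this order (a step that is already met when the one before it is completed fails the run):
1. the plug stands upright in the coupler, pressed down on its gasket, with both arms still open (z of plug_grip in the frame of coupler_mouth below 0.0205 m and horizontal distance between plug_grip and coupler_mouth below 0.003 m and angle between plug_grip's own z axis and vertical below 0.08 rad and value of joint each of left_cam, right_cam below 0.5 rad), for 0.2 s.
2. both arms are down and have drawn the plug home (z of plug_grip in the frame of coupler_mouth below 0.0178 m and value of joint each of left_cam, right_cam above 1.45 rad), for 0.2 s.
At the end, for the whole second after the job is handed in: The plug is in the coupler, upright within 0.06 rad and within 3 mm of its axis, drawn down so that the centre of its bar stands less than 17.8 mm above the rim; both arms hang within 0.1 rad of their stop (more than 1.45 rad), at rest and released (all of step 2 and horizontal distance between plug_grip and coupler_mouth below 0.003 m and angle between plug_grip's own z axis and vertical below 0.06 rad and velocity of joint each of left_cam, right_cam below 0.1 rad/s); the robot touches nothing.
It fails at once if one arm is shut (over 1.4 rad) while the other still stands open (under 0.7 rad): the plug is cocked on its gasket ((value of joint left_cam above 1.4 rad and value of joint right_cam below 0.7 rad) or (value of joint right_cam above 1.4 rad and value of joint left_cam below 0.7 rad)).
It fails at once if the plug is rammed into the gasket with more than 45 N (contact force between plug and gasket above 45 N).
It fails at once if the fingers push on the arms, the coupler or the can with more than 60 N in all (both fingers added) (contact force between the fingers and oil_can above 60 N).
It fails at once if a bystander is moved by more than 40 mm (distance of any of wooden_spoon, spice_jar, garlic, tablespoon, peeler from where it was at the start of the episode above 0.04 m).
It also fails if it takes over 64 s, if anything falls off the work surface, if the arm or the gripper's body presses on something with over 40 N, if the wrist force passes 120 N, or if a joint passes its speed limit or range.

### The arm

A 6-joint arm with a two-finger parallel gripper is mounted at the origin on a cart in front of the work surface, level with it; the furniture and walls round the work are solid. World frame = base frame: x ahead of the robot, y to its left, z up, the work surface at z = 0. Lengths are in m, angles in rad, forces in N, time in s.
With the tool pointing down it reaches from about 0.225 to 0.875 m from the base axis. Payload 3.4 kg.
Tool frame: the origin (TCP) lies midway between the tips of the shut fingers; the grasp point (between the pads) lies 19 mm behind it; z points along the fingers, y is the line along which they close (so a half turn about z gives the same grasp; the last joint's range is limited). The gripper opens to 85 mm and grips with 20 to 120 N. Pads are 22 mm wide; open, the fingers measure 114 mm over their backs; the gripper's body (76 mm by 85 mm) begins 54 mm behind the grasp point. The pads swing forward as they close: fully open they stand 13 mm farther back than shut.
Start: joints at [1.092, 0.276, 1.505, -0, 1.361, -0.121], TCP at [0.201, 0.539, 0.231] pointing down, gripper open.
Joint ranges: [-2.89, 2.89], [-0.75, 2.08], [0.22, 2.7], [-1.18, 4.32], [0.11, 2.71], [-2.7, 2.7]. Speed limits (rad/s): [2.57, 2.57, 3.14, 3.14, 3.14, 3.14].

### API

Orientations are given as a unit quaternion [w, x, y, z].
In Python, from rig import * gives the robot as it stands.
- The arm moves only by the tool apply_moves, never from a script. Its argument "steps" is one flat list of numbers, 4 for each row, row after row: the shift along the world's x, y, z in cm, then the turn about the world's z in degrees. A call has 1 to 8 rows; each row is the pose to reach, as a shift and turn from the pose commanded when the call began; what a row does not reach only later rows make up. A row lasts 1/12 s, in which the tool goes at most 41.7 mm and 7.16 degrees, less where a joint would pass 70% of its speed; a pose out of reach is approached as far as the arm can. A call with a gripper value outside its range is refused whole. "jaw" is the closure in counts, from 0 (fully open) to 255 (shut), set as the call begins (left out, the last holds). The fingers move at their own pace and stop on an object; "newtons" is the grip in N (left out, the last holds). Time passes only in rows, so rows that repeat a pose let the fingers close. It gives the time, the measured TCP pose, the force, the opening and the grip force at its end, in the units of the state.
- get_state(): the state, without advancing time (a new reading comes with each control period).
- get_image(name): name is "side" or "top"; returns the picture (480x640x3 uint8, red, green, blue); there is no depth.
- calibration(name): a dict with "fx", "fy", "cx", "cy" (pixels), "xyz" and "rotation" of the camera in the world. Camera axes: x right, y up, looking along -z (the intrinsics and any distortion apply to the point x, -y, -z); pixel columns grow to the right and rows downward; lengths in m; the calibration is good to about 2 mm. A picture is of the moment at which its call begins. calibration takes no time and is no camera call.
- sign_off(): hands the job in; it is judged then, once.
The state is a dict: "clock": time; "qpos": joint angles; "qd": joint speeds; "effort": joint torques, N m; "position": TCP position; "ee_rot": TCP orientation; "contact_force": force on the tool from outside, world axes, zero at the start; "moment": the same for the moment, N m; "width": finger opening in m; "gripper_force": force on a finger pad.
Only numpy, scipy, OpenCV 4.12 (cv2) and the standard library are available. Lean on these libraries where they do the work, as an engineer would, in place of code of your own. Each camera call takes 0.05 s, during which the arm holds its last target. There are 200 camera calls.

## Working session

There is one attempt and no reset: what is moved stays moved. The work goes in short steps, Python scripts to look and compute and a tool call to move; the robot and the scene stay as the last step left them, time stands still between calls to the robot, and variables do not carry over. Pictures are saved under pics/ and viewed, at most 10 in all, crops included, and the job is handed in when it is done.

Besides the shell and the picture viewer there is one more tool, called after "Request:" by a JSON object that holds its "fn" and its "kwargs", one argument or row to a line. apply_moves: Moves the arm, as the interface text tells. Its arguments: {"type":"object","properties":{"steps":{"type":"array","items":{"type":"number"}},"jaw":{"type":"number"},"newtons":{"type":"number"}},"required":["steps"]}

```bash
ls; mkdir -p pics; python3 - <<'E'
from rig import *
import cv2
for n in("side","top"):
    cv2.imwrite(f"pics/{n}0.png",get_image(n)[:,:,::-1]); print(n,calibration(n))
print(get_state())
E
```

```text
pics
side {'fx': 481.5776856414569, 'fy': 481.5776856414569, 'cx': 324.4044938719729, 'cy': 239.07202612790343, 'xyz': array([ 0.89957277, -0.45824599,  1.13619908]), 'rotation': array([0.91068831, 0.26209071, 0.08162593, 0.30869478])}
top {'fx': 561.2900189788278, 'fy': 561.2900189788278, 'cx': 317.7331929861734, 'cy': 243.67361747198092, 'xyz': array([0.08620123, 0.22838881, 1.53757286]), 'rotation': array([-0.52516492, -0.09219686,  0.14446833,  0.8335649 ])}
{'clock': 0.1, 'qpos': array([ 1.09202340e+00,  2.76561365e-01,  1.50599772e+00,  4.25274090e-06,
        1.36070115e+00, -1.20993234e-01]), 'qd': array([ 1.39431720e-04, -7.67966671e-04, -1.79442201e-03, -8.08200599e-05,
       -1.74440369e-03, -4.12689410e-04]), 'effort': array([ 1.10438210e-03, -4.17700732e+01, -2.46405315e+01, -2.50902340e-04,
        5.91526579e-03, -2.42432429e-05]), 'position': array([0.20114734, 0.53817492, 0.23051284]), 'ee_rot': array([-2.48294908e-04,  1.77937622e-01,  9.84041415e-01, -7.95963942e-04]), 'contact_force': array([-1.10737223, -0.38869635, -1.07222418]), 'moment': array([-0.03943883, -0.01234259, -0.00133949]), 'gripper_force': 0.0, 'width': 0.08535996132062287}
```

View pics/side0.png

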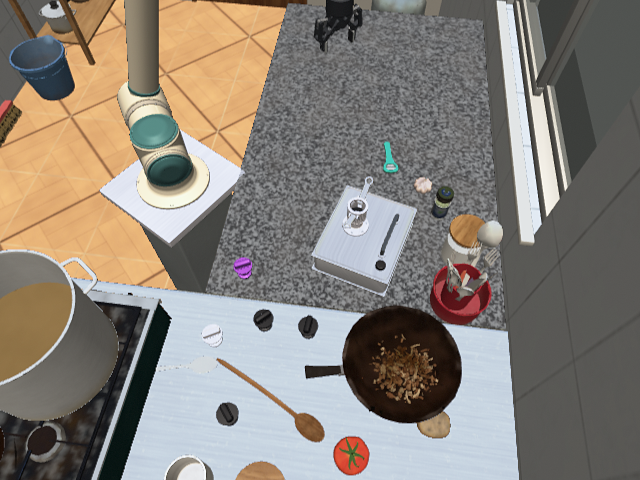

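View pics/top0.png

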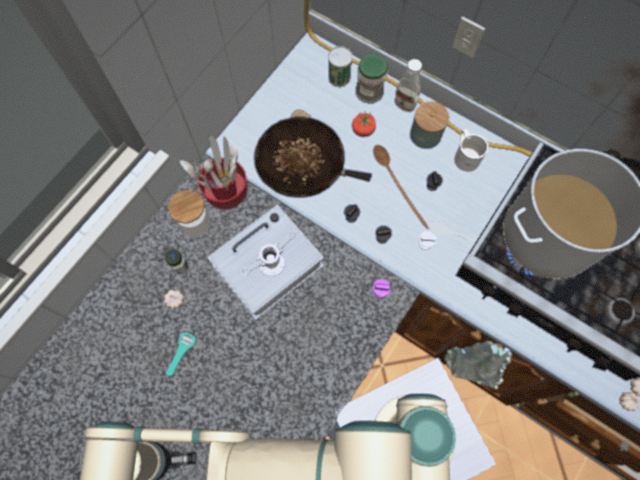

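The side view shows the aluminium plug at about (212,335) and the coupler at (357,212). In the top view the plug is at (428,239) and the coupler at (269,259).

Plug candidates in the side view are aluminium (212,335), purple (243,267), and black (263,320), (308,326) and (227,413). Only the aluminium one fits the description. I'll confirm it in one enlarged crop.

```bash
cat > h.py <<'E'
import numpy as np, cv2
from scipy.spatial.transform import Rotation as R
from rig import *
def cam(n):
    c=calibration(n); w,x,y,z=c["rotation"]
    return c,R.from_quat([x,y,z,w]).as_matrix(),np.array(c["xyz"])
def ray(n,u,v):
    c,M,o=cam(n); d=M@np.array([(u-c["cx"])/c["fx"],-(v-c["cy"])/c["fy"],-1]); return o,d/np.linalg.norm(d)
def onz(n,u,v,z):
    o,d=ray(n,u,v); return o+d*(z-o[2])/d[2]
def px(n,p):
    c,M,o=cam(n); q=M.T@(np.array(p)-o); return np.array([c["cx"]+c["fx"]*q[0]/-q[2],c["cy"]-c["fy"]*q[1]/-q[2]])
def tri(a,b):
    (o,d),(p,e)=ray("side",*a),ray("top",*b)
    s=np.linalg.lstsq(np.c_[d,-e],p-o,rcond=None)[0]
    A,B=o+s[0]*d,p+s[1]*e; return (A+B)/2,np.linalg.norm(A-B)
E
python3 - <<'E'
from h import *
s=cv2.imread("pics/side0.png");t=cv2.imread("pics/top0.png")
def crop(im,u,v,w=25,hh=19,k=16/1): return cv2.resize(im[v-hh:v+hh,u-w:u+w],(400,300),interpolation=cv2.INTER_CUBIC)
a=np.hstack([crop(s,212,335),crop(t,428,239)])
b=np.hstack([crop(s,357,207,40,30),crop(t,269,259,40,30)])
cv2.imwrite("pics/c1.png",np.vstack([a,b]))
print(tri((212,335),(428,239)),tri((357,205),(269,253)))
E
```

```text
(array([ 0.44988205, -0.28650909,  0.04345884]), np.float64(0.004187752554816429)) (array([0.55579924, 0.14470916, 0.18672811]), np.float64(0.001165522171120193))
```

View pics/c1.png

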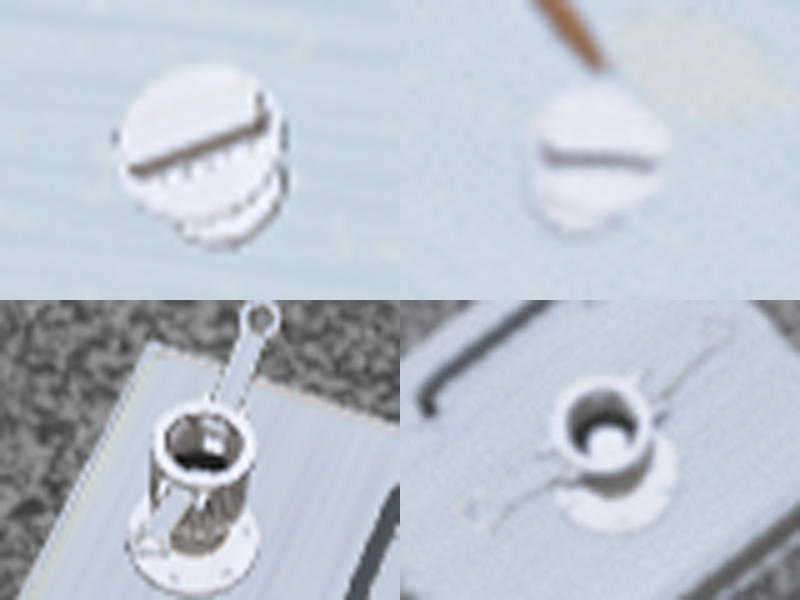

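The crop confirms the white-metal plug with its bar (side about (212,334), top about (427,238)). It also shows the coupler mouth, with both arms about level and ring tips at side (369,180) and (347,225), top (291,235) and (244,271). Next I'll cast the rays.

```bash
python3 - <<'E'
from h import *
np.set_printoptions(precision=4,suppress=True)
print("plug z.049",onz("side",211.7,333.4,.049),onz("top",427.4,238,.049),tri((211.7,333.4),(427.4,238)))
m=tri((357.7,205.6),(269.4,253.6));print("mouth",m,onz("side",357.7,205.6,.187),onz("top",269.4,253.6,.187))
for a in((368.6,180.4),(347,224.6)):
  for b in((291.2,235),(244.2,271)): print("tip",a,b,tri(a,b))
# bar edge directions
def d(n,ox,oy,p,q,z=.05):
    f=lambda c:onz(n,ox+c[0]/8-.4,oy+c[1]/7.9-.4,z)
    v=f(q)-f(p);print("bar",n,np.degrees(np.arctan2(v[1],v[0])),np.linalg.norm(v),f(p),f(q))
d("side",187,316,(133,168),(268,120)); d("top",403,220,(145,152),(250,158))
# local masks: saturation/brightness contours around plug and mouth
for n,u,v in(("side",212,335),("top",428,239)):
    im=cv2.imread(f"pics/{n}0.png")[v-20:v+20,u-20:u+20]
    bg=np.median(im.reshape(-1,3),0);g=im.astype(int)
    r=(g[:,:,0]-g[:,:,2]) # blueness: counter is bluish, metal neutral
    print(n,bg);print(r[::2,::2])
E
```

```text
plug z.049 [ 0.4502 -0.2834  0.049 ] [ 0.4507 -0.2863  0.049 ] (array([ 0.4506, -0.2845,  0.0516]), np.float64(0.0019902458011996924))
mouth (array([0.5561, 0.1452, 0.1834]), np.float64(0.004014887840648733)) [0.5586 0.1446 0.187 ] [0.5534 0.1441 0.187 ]
tip (368.6, 180.4) (291.2, 235) (array([0.5592, 0.1093, 0.3093]), np.float64(0.07029576494514365))
tip (368.6, 180.4) (244.2, 271) (array([0.5371, 0.2204, 0.1928]), np.float64(0.0015166803116051237))
tip (347, 224.6) (291.2, 235) (array([0.5729, 0.0758, 0.198 ]), np.float64(0.004276316184052382))
tip (347, 224.6) (244.2, 271) (array([0.5509, 0.1888, 0.0647]), np.float64(0.08139428784490221))
bar side 59.156914130533664 0.04077685768303905 [ 0.4409 -0.3018  0.05  ] [ 0.4618 -0.2668  0.05  ]
bar top -119.14170823569214 0.036952874154962685 [ 0.4564 -0.2677  0.05  ] [ 0.4384 -0.3     0.05  ]
side [226. 214. 202.]
[[ 25  24  24  20  21  23  23  22  25  25  25  26  27  26  27  27  26  23
   26  25]
 [ 25  25  25  22  24  25  24  24  23  23  22  22  24  24  24  24  24  26
   25  26]
 [ 25  25  25  25  25  25  27  25  26  24  24  24  25  23
[... 2495 characters left out ...]
  23  23
   25  25]
 [ 24  24  24  24  24  27  17  17  13  15  15  14  14  16  24  25  22  24
   25  23]
 [ 23  24  25  26  24  25  19  18  16  15  13  15  18  26  26  27  24  23
   24  24]
 [ 23  24  25  25  26  22  27  14  15  18  20  25  21  26  24  26  25  24
   24  24]
 [ 26  24  23  24  23  24  27  27  23  24  27  27  26  23  24  26  26  26
   25  23]
 [ 24  23  25  23  23  24  25  25  25  23  26  24  26  24  24  22  24  24
   24  24]
 [ 24  23  23  23  24  25  24  24  25  24  22  24  24  23  21  24  25  24
   26  23]
 [ 21  24  22  23  25  23  23  26  24  25  23  23  23  23  23  24  24  22
   23  27]
 [ 24  24  24  22  24  22  20  22  24  25  26  23  26  26  23  23  25  24
   24  25]]
```

Request:
{"fn": "apply_moves", "kwargs": {
  "steps": [1.2, -3.9, 0, -5, 2.4, -7.8, 0, -10, 3.6, -11.7, 0, -15, 4.8, -15.6, 0, -20, 6, -19.5, 0, -25, 7.2, -23.4, 0, -30, 8.4, -27.3, 0, -35, 9.6, -31.2, 0, -40],
  "jaw": 0,
  "newtons": 60
}}

```text
clock: 0.77
position: [0.2971, 0.2247, 0.2312]
ee_rot: [0.0, 0.505, 0.863, -0.0]
contact_force: [1.2, 0.2, -0.3]
width: 0.0856
gripper_force: 0.0
```

Request:
{"fn": "apply_moves", "kwargs": {
  "steps": [1.2, -3.9, 0, -5, 2.4, -7.8, 0, -10, 3.6, -11.7, 0, -15, 4.8, -15.6, 0, -20, 6, -19.5, 0, -25, 7.2, -23.4, 0, -30, 8.4, -27.3, 0, -35, 9.6, -31.2, 0, -40]
}}

```text
clock: 1.43
position: [0.3931, -0.0874, 0.2313]
ee_rot: [-0.0, 0.77, 0.637, 0.0]
contact_force: [1.0, 0.6, 0.4]
width: 0.085
gripper_force: 0.0
```

Request:
{"fn": "apply_moves", "kwargs": {
  "steps": [1.5, -3.5, 0, -4, 2.9, -7, 0, -8, 4.3, -10.5, 0, -12, 5.0, -14, -2, -16, 5.7, -18, -4, -20, 5.7, -20, -7, -20, 5.7, -20, -8, -20, 5.7, -20, -8, -20]
}}

```text
clock: 2.1
position: [0.4481, -0.2846, 0.1476]
ee_rot: [-0.004, 0.869, 0.495, -0.001]
contact_force: [-0.7, 0.4, -0.6]
width: 0.0853
gripper_force: 0.0
```

Request:
{"fn": "apply_moves", "kwargs": {
  "steps": [0, 0, -3, 0, 0, 0, -6, 0, 0, 0, -8.5, 0, 0, 0, -9.7, 0, 0, 0, -9.7, 0]
}}

```text
clock: 2.52
position: [0.4489, -0.2827, 0.0527]
ee_rot: [-0.003, 0.868, 0.497, -0.001]
contact_force: [-0.5, 0.1, -0.4]
width: 0.0853
gripper_force: 0.0
```

```bash
python3 - <<'E'
from h import *
s=get_image("side");t=get_image("top")
print(get_state()["position"],get_state()["contact_force"])
a=cv2.resize(s[295:375,160:270],(550,400),interpolation=cv2.INTER_CUBIC)
b=cv2.resize(t[210:290,400:450],(250,400),interpolation=cv2.INTER_CUBIC)
cv2.imwrite("pics/g1.png",np.hstack([a,b])[:,:,::-1])
E
```

```text
[ 0.45092815 -0.28466567  0.05534791] [-0.31593844 -0.60735305  0.68053801]
```

View pics/g1.png

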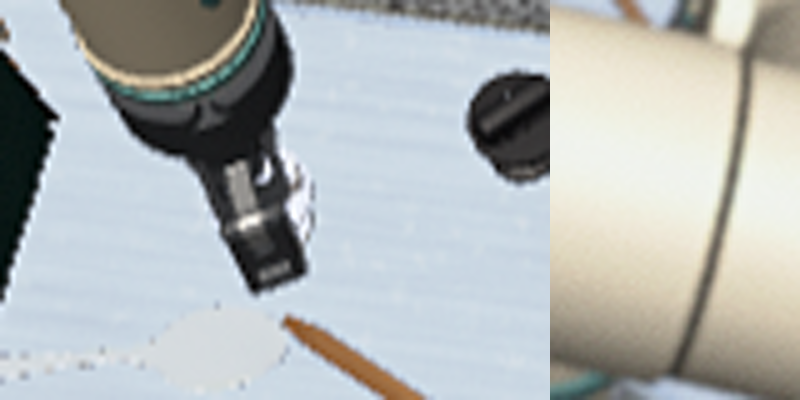

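The gripper straddles the plug, which shows behind the near finger at crop (300,190). Closing now.

Request:
{"fn": "apply_moves", "kwargs": {
  "steps": [0, 0, 0, 0, 0, 0, 0, 0, 0, 0, 0, 0, 0, 0, 0, 0, 0, 0, 0, 0, 0, 0, 0, 0, 0, 0, 0, 0, 0, 0, 0, 0],
  "jaw": 255,
  "newtons": 60
}}

```text
clock: 3.28
position: [0.4503, -0.2854, 0.0548]
ee_rot: [0.0, 0.868, 0.496, -0.0]
contact_force: [-1.3, 0.7, 5.0]
width: 0.0122
gripper_force: 60.6
```

Request:
{"fn": "apply_moves", "kwargs": {
  "steps": [0, 0, 2, 0, 0, 0, 5, 0, 0, 0, 9, 0, 0, 0, 13, 0, 0, 1, 17, 3, 0.5, 3, 20, 7, 1.5, 6, 22.5, 11, 2.5, 9.5, 24.5, 15]
}}

```text
clock: 3.95
position: [0.4759, -0.1909, 0.3012]
ee_rot: [0.001, 0.796, 0.605, 0.0]
contact_force: [0.9, -0.2, -2.0]
width: 0.0126
gripper_force: 59.7
```

Request:
{"fn": "apply_moves", "kwargs": {
  "steps": [1, 3.7, 0, 4, 2, 7.4, 0, 8, 3, 11.1, 0, 12, 4, 14.8, 0, 16, 5, 18.5, 0, 20, 6, 22.2, 0, 24, 7, 25.5, 0, 27, 7.6, 28.5, 0, 29]
}}

```text
clock: 4.62
position: [0.5518, 0.097, 0.2982]
ee_rot: [-0.0, 0.618, 0.786, -0.0]
contact_force: [0.2, 0.3, -2.3]
width: 0.0122
gripper_force: 59.7
```

Request:
{"fn": "apply_moves", "kwargs": {
  "steps": [0.3, 2.5, 0, 0.5, 0.5, 4, 0, 0.5, 0.5, 5, 0, 0.5, 0.5, 5, 0, 0.5, 0.5, 5, 0, 0.5]
}}

```text
clock: 5.03
position: [0.5561, 0.1442, 0.2987]
ee_rot: [-0.0, 0.615, 0.788, -0.001]
contact_force: [0.9, 0.0, -2.2]
width: 0.0119
gripper_force: 59.7
```

```bash
python3 - <<'E'
from h import *
s=get_image("side");t=get_image("top")
st=get_state();print(st["position"],st["contact_force"],st["qpos"],px("side",st["position"]),px("top",st["position"]))
a=cv2.resize(s[140:240,310:410],(500,500),interpolation=cv2.INTER_CUBIC)
b=cv2.resize(t[200:300,240:300],(300,500),interpolation=cv2.INTER_CUBIC)
cv2.imwrite("pics/g2.png",np.hstack([a,b])[:,:,::-1])
E
```

```text
[0.55622166 0.14339583 0.29911753] [-0.11645458 -0.19266602 -1.94463902] [ 1.31796447e-01  2.46060912e-01  1.38083415e+00 -9.44602396e-04
  1.51523133e+00 -1.11473488e-01] [360.11769107 175.91658321] [265.21143746 237.15540043]
```

View pics/g2.png

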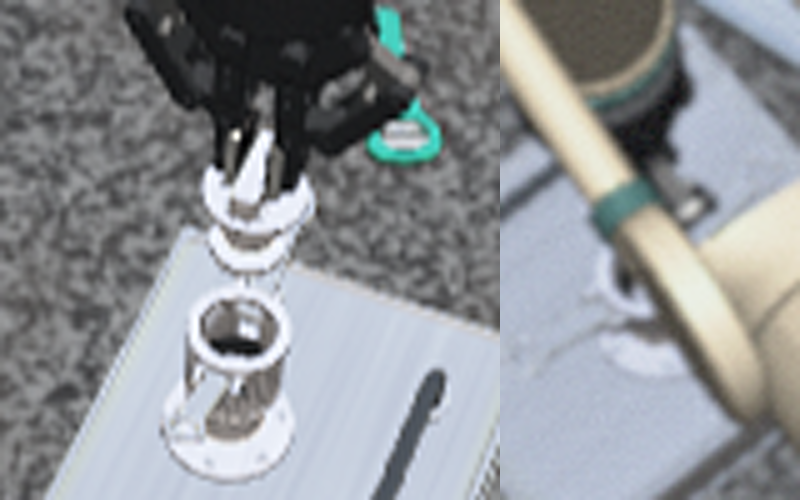

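```bash
python3 - <<'E'
from h import *
np.set_printoptions(precision=4,suppress=True)
def bbox(n,c,z,r,k=5,ox=310,oy=140):
    a=np.linspace(0,2*np.pi,200);P=np.array([px(n,(c[0]+r*np.cos(t),c[1]+r*np.sin(t),z)) for t in a])
    P=(P-[ox,oy]+.5)*k; return P.min(0),P.max(0)
c=(.556,.144)
print("flange top/bot",bbox("side",c,.301,.024),bbox("side",c,.296,.024))
print("foot",bbox("side",c,.255,.018),"mouth",bbox("side",c,.187,.024))
b=np.array(px("side",(c[0],c[1],.187)))
print("px per mm x,y", (px("side",(c[0]+.001,c[1],.187))-b)*5,(px("side",(c[0],c[1]+.001,.187))-b)*5)
print("top mouth",bbox("top",c,.187,.024,5,229,229))
E
```

```text
flange top/bot (array([199.9461, 136.8323]), array([307.6379, 220.7799])) (array([199.305 , 144.0678]), array([306.5719, 227.8527]))
foot (array([207.2167, 211.4408]), array([285.1438, 273.2752])) mouth (array([186.4856, 288.8882]), array([285.2566, 369.1401]))
px per mm x,y [1.6817 1.0244] [ 1.1859 -1.3208]
top mouth (array([155.2782,  76.5676]), array([249.711 , 165.9423]))
```

The plug hangs upright in the grip, with its flange at side crop (259,190) and the mouth at (238,330). It sits about 2 mm off along the bar. I'll correct that and lower it to just above the rim.

Request:
{"fn": "apply_moves", "kwargs": {
  "steps": [0.05, -0.2, -2, 0, 0.05, -0.2, -4, 0, 0.05, -0.2, -5.4, 0, 0.05, -0.2, -5.4, 0, 0.05, -0.2, -5.4, 0]
}}

```text
clock: 5.55
position: [0.5566, 0.1414, 0.245]
ee_rot: [-0.0, 0.616, 0.788, -0.001]
contact_force: [0.1, 1.1, -1.5]
width: 0.0124
gripper_force: 59.6
```

```bash
python3 - <<'E'
from h import *
s=get_image("side")
st=get_state();print(st["position"],st["contact_force"])
a=cv2.resize(s[165:240,320:395],(600,600),interpolation=cv2.INTER_CUBIC)
cv2.imwrite("pics/g3.png",a[:,:,::-1])
E
```

```text
[0.55733037 0.1417401  0.24603775] [-0.03311445 -0.79551962 -2.28733373]
```

View pics/g3.png

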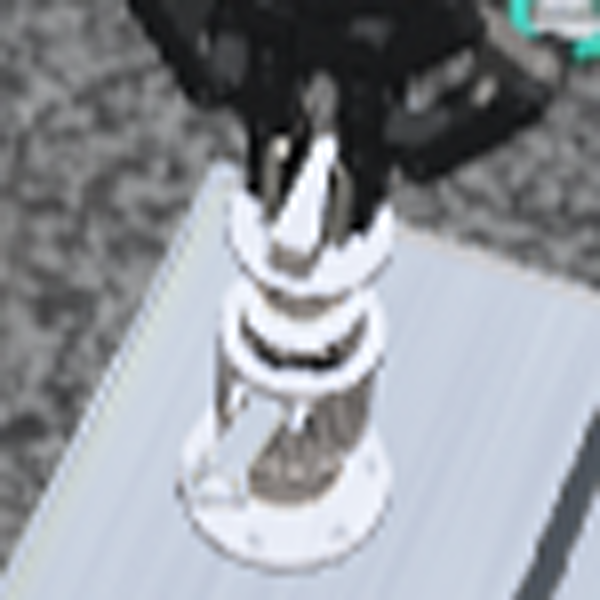

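The side view shows the plug foot (306,~340) centred over the mouth (303,~328) to about 1–2 mm. I'll lower it slowly and watch the forces.

Request:
{"fn": "apply_moves", "kwargs": {
  "steps": [0, 0, -0.4, 0, 0, 0, -0.8, 0, 0, 0, -1.1, 0, 0, 0, -1.4, 0, 0, 0, -1.4, 0],
  "newtons": 40
}}

```text
clock: 6.02
position: [0.5572, 0.1431, 0.2337]
ee_rot: [0.001, 0.616, 0.788, 0.001]
contact_force: [-1.8, 0.6, 7.2]
width: 0.012
gripper_force: 61.0
```

```bash
python3 - <<'E'
from h import *
s=get_image("side");st=get_state()
print(st["position"],st["contact_force"],st["moment"])
cv2.imwrite("pics/g4.png",cv2.resize(s[165:240,320:395],(600,600),interpolation=cv2.INTER_CUBIC)[:,:,::-1])
E
```

```text
[0.55719378 0.14312755 0.2337486 ] [-2.09849922 -0.06634417  7.39952394] [-0.02917652  0.5217728   0.01929501]
```

View pics/g4.png

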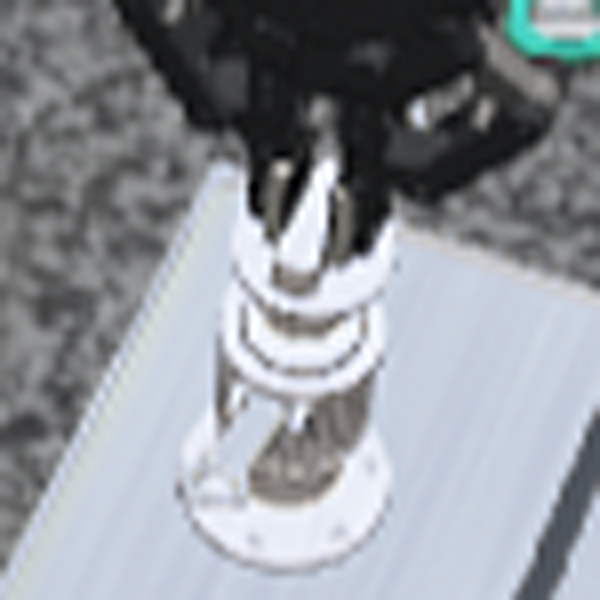

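The plug is resting on the rim edge: Fx is about −2 N, so the mouth lies towards −x. I'll ease up, shift −x and lower again.

Request:
{"fn": "apply_moves", "kwargs": {
  "steps": [0, 0, 0.2, 0, -0.12, 0, 0.2, 0, -0.12, 0, 0, 0, -0.12, 0, -0.1, 0, -0.12, 0, -0.1, 0]
}}

```text
clock: 6.48
position: [0.5559, 0.1434, 0.2304]
ee_rot: [-0.0, 0.616, 0.788, 0.001]
contact_force: [1.0, 2.4, -0.5]
width: 0.0122
gripper_force: 59.9
```

```bash
python3 - <<'E'
from h import *
st=get_state()
print(st["position"],st["contact_force"],st["moment"])
E
```

```text
[0.55594593 0.14342344 0.23042398] [ 0.98035154  2.4475303  -0.4953109 ] [ 0.5106709  -0.20858296 -0.0330042 ]
```

Request:
{"fn": "apply_moves", "kwargs": {
  "steps": [0.02, 0.1, 0, 0, 0.02, 0.1, -0.3, 0, 0.02, 0.1, -0.6, 0, 0.02, 0.1, -0.9, 0, 0.02, 0.1, -0.9, 0]
}}

```text
clock: 6.9
position: [0.5556, 0.1437, 0.2201]
ee_rot: [-0.001, 0.616, 0.788, -0.0]
contact_force: [0.6, 1.5, -3.2]
width: 0.0124
gripper_force: 59.6
```

```bash
python3 - <<'E'
from h import *
st=get_state()
print(st["position"],st["contact_force"],st["moment"])
E
```

```text
[0.55563039 0.14367957 0.22008398] [ 0.62079472  1.50882753 -3.22649873] [ 0.35939315 -0.228289    0.06670325]
```

Request:
{"fn": "apply_moves", "kwargs": {
  "steps": [0.03, 0.08, -0.4, 0, 0.03, 0.08, -0.8, 0, 0.03, 0.08, -1.2, 0, 0.03, 0.08, -1.3, 0, 0.03, 0.08, -1.3, 0]
}}

```text
clock: 7.32
position: [0.5557, 0.1442, 0.2076]
ee_rot: [-0.0, 0.616, 0.788, -0.001]
contact_force: [-0.0, 0.8, -2.2]
width: 0.012
gripper_force: 59.7
```

Request:
{"fn": "apply_moves", "kwargs": {
  "steps": [0, 0, -0.1, 0, 0, 0, -0.2, 0, 0, 0, -0.3, 0, 0, 0, -0.3, 0]
}}

```text
clock: 7.65
position: [0.5563, 0.1444, 0.2058]
ee_rot: [0.0, 0.616, 0.788, 0.0]
contact_force: [-0.1, 0.2, -0.5]
width: 0.0122
gripper_force: 59.9
```

Request:
{"fn": "apply_moves", "kwargs": {
  "steps": [0, 0, -0.1, 0, 0, 0, -0.2, 0, 0, 0, -0.2, 0]
}}

```text
clock: 7.9
position: [0.5563, 0.1444, 0.205]
ee_rot: [0.001, 0.616, 0.788, 0.001]
contact_force: [-1.8, -0.2, 6.3]
width: 0.0121
gripper_force: 60.8
```

Request:
{"fn": "apply_moves", "kwargs": {
  "steps": [0, 0, -0.1, 0, 0, 0, -0.2, 0, 0, 0, -0.2, 0]
}}

```text
clock: 8.15
position: [0.5564, 0.1444, 0.2037]
ee_rot: [0.001, 0.616, 0.788, 0.001]
contact_force: [-3.4, -0.3, 9.2]
width: 0.0126
gripper_force: 61.2
```

Request:
{"fn": "apply_moves", "kwargs": {
  "steps": [-0.04, 0, -0.1, 0, -0.04, 0, -0.2, 0, -0.04, 0, -0.2, 0]
}}

```text
clock: 8.4
position: [0.5563, 0.1444, 0.2023]
ee_rot: [0.001, 0.616, 0.788, 0.001]
contact_force: [-2.2, -0.7, 11.6]
width: 0.012
gripper_force: 61.5
```

Request:
{"fn": "apply_moves", "kwargs": {
  "steps": [0, 0, -0.1, 0, 0, 0, -0.2, 0, 0, 0, -0.2, 0]
}}

```text
clock: 8.65
position: [0.5563, 0.1444, 0.2009]
ee_rot: [0.002, 0.616, 0.788, 0.001]
contact_force: [-3.0, 0.1, 12.5]
width: 0.0125
gripper_force: 61.9
```

Request:
{"fn": "apply_moves", "kwargs": {
  "steps": [-0.02, 0, -0.1, 0, -0.02, 0, -0.2, 0, -0.02, 0, -0.3, 0, -0.02, 0, -0.3, 0]
}}

```text
clock: 8.98
position: [0.5564, 0.1444, 0.1988]
ee_rot: [0.002, 0.616, 0.788, 0.002]
contact_force: [-4.5, -0.5, 18.0]
width: 0.0125
gripper_force: 62.4
```

Request:
{"fn": "apply_moves", "kwargs": {
  "steps": [0, 0, -0.1, 0, 0, 0, -0.2, 0, 0, 0, -0.2, 0, 0, 0, -0.2, 0]
}}

```text
clock: 9.32
position: [0.5564, 0.1444, 0.1973]
ee_rot: [0.002, 0.616, 0.788, 0.002]
contact_force: [-5.1, -1.0, 21.2]
width: 0.0125
gripper_force: 62.7
```

Request:
{"fn": "apply_moves", "kwargs": {
  "steps": [0, 0, 0, 0, 0, 0, 0.2, 0, 0, 0, 0.4, 0, 0, 0, 0.4, 0]
}}

```text
clock: 9.65
position: [0.5563, 0.1444, 0.1987]
ee_rot: [0.001, 0.616, 0.788, 0.001]
contact_force: [-2.5, 0.2, 10.4]
width: 0.0122
gripper_force: 61.3
```

Request:
{"fn": "apply_moves", "kwargs": {
  "steps": [0, 0, 0.15, 0, 0, 0, 0.25, 0, 0, 0, 0.25, 0]
}}

```text
clock: 9.9
position: [0.5562, 0.1444, 0.1997]
ee_rot: [0.001, 0.616, 0.788, 0.001]
contact_force: [-0.9, -0.5, 6.7]
width: 0.012
gripper_force: 60.8
```

Request:
{"fn": "apply_moves", "kwargs": {
  "steps": [0, 0, 0, 0, 0, 0, 0, 0, 0, 0, 0, 0, 0, 0, 0.3, 0, 0, 0, 1, 0, 0, 0, 2, 0, 0, 0, 4, 0, 0, 0, 7, 0],
  "jaw": 0
}}

```text
clock: 10.57
position: [0.5543, 0.1442, 0.2681]
ee_rot: [-0.002, 0.616, 0.788, -0.002]
contact_force: [0.5, -0.4, -0.3]
width: 0.0855
gripper_force: 0.0
```

Request:
{"fn": "apply_moves", "kwargs": {
  "steps": [0, 0, 2, 7, 0, 0, 4, 14, 0, 0, 6, 21, 0, 0, 8, 28, 0, 0, 10, 35, 0, 0, 10, 42, 0, 0, 10, 49, 0, 0, 10, 56]
}}

```text
clock: 11.23
position: [0.5558, 0.1445, 0.3706]
ee_rot: [0.001, 0.171, 0.985, 0.0]
contact_force: [-0.1, -0.5, -0.1]
width: 0.0853
gripper_force: 0.0
```

Request:
{"fn": "apply_moves", "kwargs": {
  "steps": [0, 0, 0, 7, 0, 0, 0, 14, 0, 0, 0, 21, 0, 0, 0, 28, 0, 0, 0, 34, 0, 0, 0, 34]
}}

```text
clock: 11.73
position: [0.5556, 0.1445, 0.37]
ee_rot: [0.001, -0.123, 0.992, 0.0]
contact_force: [-0.9, -0.4, -0.1]
width: 0.0854
gripper_force: 0.0
```

```bash
python3 - <<'E'
from h import *
s=get_image("side");t=get_image("top");st=get_state()
print(st["position"],st["contact_force"],st["ee_rot"])
a=cv2.resize(s[165:240,330:390],(480,600),interpolation=cv2.INTER_CUBIC)
b=cv2.resize(t[225:285,237:303],(320,291),interpolation=cv2.INTER_CUBIC)
cv2.imwrite("pics/g5.png",np.hstack([a,np.vstack([b,np.zeros((309,320,3),np.uint8)])])[:,:,::-1])
E
```

```text
[0.55562473 0.14441174 0.3696293 ] [ 0.52179982  0.12175335 -0.35061794] [ 5.28323082e-04 -1.20521132e-01  9.92710620e-01  5.00884790e-05]
```

View pics/g5.png

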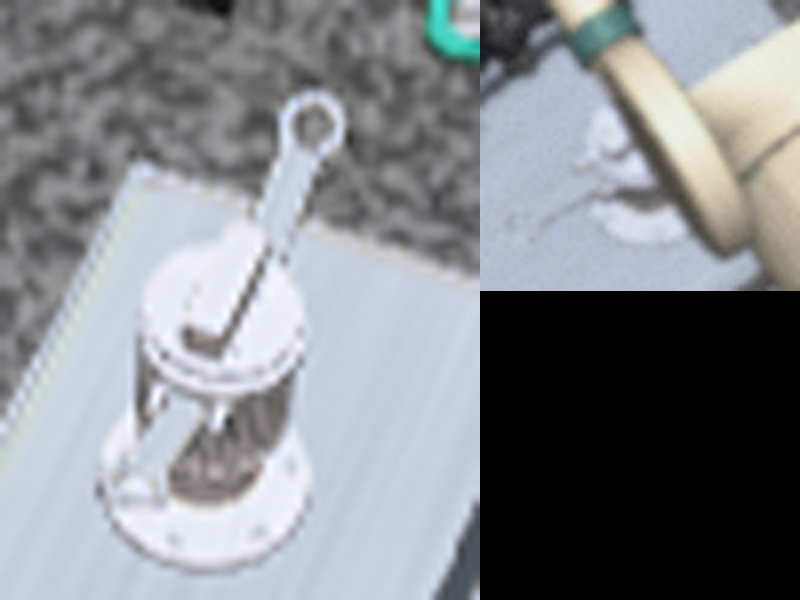

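The plug is seated upright with its flange at the rim (side crop (224,320)). The left arm is still raised, with its ring at (313,125). I'll lower the open gripper over both arms.

Request:
{"fn": "apply_moves", "kwargs": {
  "steps": [0.08, 0, -4, 0, 0.08, 0, -8, 0, 0.08, 0, -12, 0, 0.08, 0, -15, 0, 0.08, 0, -17, 0, 0.08, 0, -17.8, 0, 0.08, 0, -17.8, 0]
}}

```text
clock: 12.42
position: [0.5553, 0.1443, 0.1891]
ee_rot: [-0.002, -0.121, 0.993, 0.0]
contact_force: [0.9, 0.4, 0.1]
width: 0.0857
gripper_force: 0.0
```

Request:
{"fn": "apply_moves", "kwargs": {
  "steps": [0, 0, -0.3, 0, 0, 0, -0.6, 0, 0, 0, -0.9, 0, 0, 0, -1.2, 0, 0, 0, -1.5, 0, 0, 0, -1.5, 0]
}}

```text
clock: 12.92
position: [0.557, 0.1443, 0.1762]
ee_rot: [0.001, -0.122, 0.993, -0.0]
contact_force: [-0.6, -0.6, 1.8]
width: 0.0854
gripper_force: 0.7
```

Request:
{"fn": "apply_moves", "kwargs": {
  "steps": [0, 0, -0.2, 0, 0, 0, -0.4, 0, 0, 0, -0.6, 0, 0, 0, -0.8, 0, 0, 0, -1.0, 0, 0, 0, -1.2, 0, 0, 0, -1.2, 0]
}}

```text
clock: 13.5
position: [0.5574, 0.1448, 0.1652]
ee_rot: [0.002, -0.122, 0.993, 0.0]
contact_force: [0.3, -0.7, 5.8]
width: 0.0854
gripper_force: 3.2
```

Request:
{"fn": "apply_moves", "kwargs": {
  "steps": [0, 0, -0.2, 0, 0, 0, -0.4, 0, 0, 0, -0.6, 0, 0, 0, -0.8, 0, 0, 0, -0.8, 0]
}}

```text
clock: 13.92
position: [0.5575, 0.1448, 0.157]
ee_rot: [0.002, -0.122, 0.993, 0.0]
contact_force: [0.5, -0.2, 4.3]
width: 0.0859
gripper_force: 4.3
```

Request:
{"fn": "apply_moves", "kwargs": {
  "steps": [0, 0, -0.15, 0, 0, 0, -0.3, 0, 0, 0, -0.45, 0, 0, 0, -0.6, 0, 0, 0, -0.6, 0]
}}

```text
clock: 14.33
position: [0.5574, 0.1448, 0.1509]
ee_rot: [0.001, -0.122, 0.993, 0.0]
contact_force: [0.7, -0.1, 4.7]
width: 0.0854
gripper_force: 2.0
```

Request:
{"fn": "apply_moves", "kwargs": {
  "steps": [0, 0, -0.1, 0, 0, 0, -0.2, 0, 0, 0, -0.3, 0, 0, 0, -0.3, 0]
}}

```text
clock: 14.67
position: [0.5573, 0.1448, 0.1477]
ee_rot: [0.001, -0.122, 0.993, 0.0]
contact_force: [1.1, 0.3, 4.9]
width: 0.0857
gripper_force: 2.0
```

Request:
{"fn": "apply_moves", "kwargs": {
  "steps": [0, 0, 0, 0, 0, 0, 0, 0, 0, 0, 0, 0],
  "jaw": 15,
  "newtons": 20
}}

```text
clock: 14.92
position: [0.5572, 0.1446, 0.1471]
ee_rot: [0.001, -0.122, 0.993, 0.0]
contact_force: [2.4, 0.3, 3.4]
width: 0.0807
gripper_force: 3.2
```

Request:
{"fn": "apply_moves", "kwargs": {
  "steps": [0, 0, 0, 0, 0, 0, 0, 0, 0, 0, 0, 0],
  "jaw": 28,
  "newtons": 20
}}

```text
clock: 15.17
position: [0.5571, 0.1446, 0.1466]
ee_rot: [0.001, -0.122, 0.993, 0.0]
contact_force: [4.1, 1.0, -1.0]
width: 0.0758
gripper_force: 3.4
```

Request:
{"fn": "apply_moves", "kwargs": {
  "steps": [0.08, 0, -0.1, 0, 0.08, 0, -0.1, 0, 0.08, 0, -0.1, 0],
  "jaw": 40,
  "newtons": 20
}}

```text
clock: 15.42
position: [0.5571, 0.1445, 0.1459]
ee_rot: [-0.0, -0.122, 0.993, 0.0]
contact_force: [2.4, 0.7, 2.1]
width: 0.0718
gripper_force: 2.0
```

Request:
{"fn": "apply_moves", "kwargs": {
  "steps": [0, 0, 0, 0, 0, 0, 0, 0, 0, 0, 0, 0, 0, 0, 0, 0],
  "jaw": 52,
  "newtons": 20
}}

```text
clock: 15.75
position: [0.5569, 0.1442, 0.1458]
ee_rot: [-0.0, -0.122, 0.993, -0.0]
contact_force: [1.0, -0.0, 1.7]
width: 0.0682
gripper_force: 1.8
```

Request:
{"fn": "apply_moves", "kwargs": {
  "steps": [0, 0, 0, 0, 0, 0, 0, 0, 0, 0, 0, 0, 0, 0, 0, 0, 0, 0, 0, 0],
  "jaw": 66,
  "newtons": 20
}}

```text
clock: 16.17
position: [0.5568, 0.1446, 0.146]
ee_rot: [-0.0, -0.122, 0.993, 0.0]
contact_force: [0.5, 1.3, 5.0]
width: 0.0665
gripper_force: 22.4
```

Request:
{"fn": "apply_moves", "kwargs": {
  "steps": [0, 0, 0, 0, 0, 0, 0, 0, 0, 0, 0, 0, 0, 0, 0, 0, 0, 0, 0, 0],
  "jaw": 80,
  "newtons": 20
}}

```text
clock: 16.58
position: [0.5568, 0.1446, 0.146]
ee_rot: [-0.0, -0.122, 0.993, 0.0]
contact_force: [0.1, 0.3, 5.7]
width: 0.0666
gripper_force: 22.4
```

Request:
{"fn": "apply_moves", "kwargs": {
  "steps": [0, 0, 0, 0, 0, 0, 0, 0, 0, 0, -0.2, 0, 0, 0, -0.4, 0, 0, 0, -0.4, 0],
  "jaw": 48,
  "newtons": 20
}}

```text
clock: 17.0
position: [0.5565, 0.1442, 0.1409]
ee_rot: [-0.001, -0.122, 0.993, -0.0]
contact_force: [0.2, -0.5, 0.2]
width: 0.0696
gripper_force: 0.0
```

Request:
{"fn": "apply_moves", "kwargs": {
  "steps": [0, 0, 0, 0, 0, 0, 0, 0, 0, 0, 0, 0, 0, 0, 0, 0, 0, 0, 0, 0],
  "jaw": 80,
  "newtons": 22
}}

```text
clock: 17.42
position: [0.5564, 0.1445, 0.1412]
ee_rot: [-0.001, -0.122, 0.993, 0.0]
contact_force: [-0.5, 0.5, -4.0]
width: 0.0669
gripper_force: 26.2
```

Request:
{"fn": "apply_moves", "kwargs": {
  "steps": [0, 0, 0, 0, 0, 0, 0, 0, 0, 0, 0, 0, 0, 0, 1, 0, 0, 0, 4, 0, 0, 0, 8, 0, 0, 0, 12, 0, 0, 0, 16, 0],
  "jaw": 0,
  "newtons": 20
}}

```text
clock: 18.08
position: [0.557, 0.1442, 0.3047]
ee_rot: [0.001, -0.122, 0.993, -0.0]
contact_force: [0.8, 0.6, -0.3]
width: 0.0856
gripper_force: 0.0
```

Request:
{"fn": "apply_moves", "kwargs": {
  "steps": [0, 0, 3, 0, 0, 0, 6, 0, 0, 0, 6, 0]
}}

```text
clock: 18.33
position: [0.5597, 0.1446, 0.3703]
ee_rot: [0.007, -0.122, 0.993, 0.0]
contact_force: [0.9, 0.3, 0.5]
width: 0.0855
gripper_force: 0.0
```

```bash
python3 - <<'E'
from h import *
s=get_image("side");t=get_image("top");st=get_state()
print(st["position"],st["contact_force"])
a=cv2.resize(s[165:240,330:390],(480,600),interpolation=cv2.INTER_CUBIC)
b=cv2.resize(t[225:285,237:303],(320,291),interpolation=cv2.INTER_CUBIC)
cv2.imwrite("pics/g6.png",np.hstack([a,np.vstack([b,np.zeros((309,320,3),np.uint8)])])[:,:,::-1])
m=np.array([.5562,.145]);yd=np.array([-.24,.971])
for sgn in(1,-1):
  for th in(1.3,1.45,1.55):
    rr=24.5+56.5*np.cos(th)+4*np.sin(th); z=.172-.0565*np.sin(th)+.004*np.cos(th)
    print(sgn,th,(px("side",(*(m+sgn*yd*rr/1000),z))-[330,165]+.5)*8)
E
```

```text
[0.55774534 0.14436846 0.36437346] [ 0.17876733 -0.57224276  0.25638466]
1 1.3 [253.629361 348.336724]
1 1.45 [244.01096691 371.21459838]
1 1.55 [237.57686814 385.62019828]
-1 1.3 [154.00622865 555.23821036]
-1 1.45 [163.275094   538.97279541]
-1 1.55 [169.70578193 526.67184412]
```

View pics/g6.png

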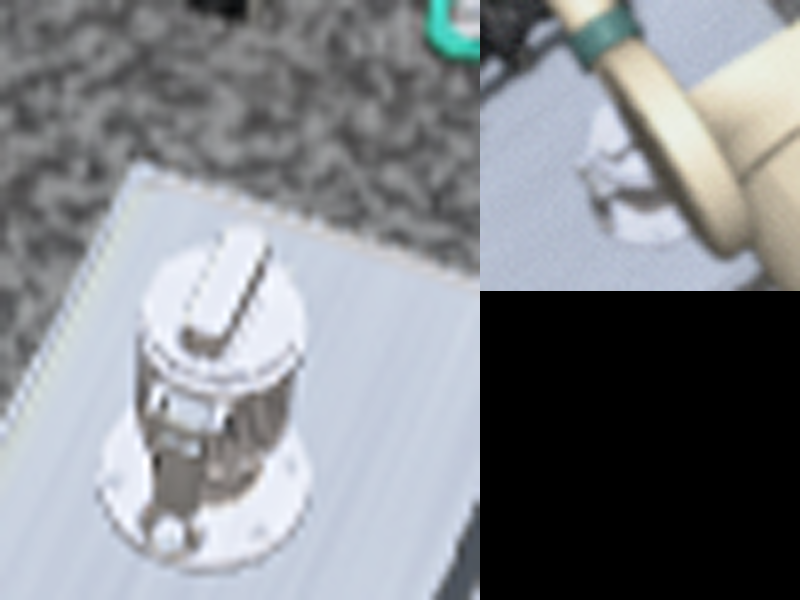

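The right arm hangs down, with its ring at side crop (169,535), which puts it at about 1.48–1.54 rad. The left arm is hidden behind the coupler. I'll check the numbers.

```bash
python3 - <<'E'
from h import *
m=np.array([.5562,.145]);print("mouth pred",px("side",(*m,.187)),"obs 357.7 205.6")
a=cv2.cvtColor(cv2.imread("pics/g5.png")[:600,:480],6).astype(np.float32);b=cv2.cvtColor(cv2.imread("pics/g6.png")[:600,:480],6).astype(np.float32)
tp=a[290:365,150:300]
def loc(im,t,x0,y0):
    r=cv2.matchTemplate(im[y0-20:y0+t.shape[0]+20,x0-20:x0+t.shape[1]+20],t,cv2.TM_CCOEFF_NORMED);_,v,_,l=cv2.minMaxLoc(r);return l[0]-20,l[1]-20,v
print("bar/flange shift",loc(b,tp,150,290),"base ref",loc(b,a[540:585,150:300],150,540))
for z in(.02,.017):print(z,(px("side",(*m,.187+z))-px("side",(*m,.187)))*8)
c=b[495:570,130:215];np.set_printoptions(linewidth=200)
print(c[::4,::4].astype(int))
E
```

```text
mouth pred [356.97692681 204.9925163 ] obs 357.7 205.6
bar/flange shift (0, 1, 0.9703299403190613) base ref (5, 0, 0.5533244013786316)
0.02 [  4.71557524 -39.27391374]
0.017 [  3.99940377 -33.3092424 ]
[[236 238 240 244 244 202 144 110 113 112 115 116 117 116 115 111 108 118 133 139 134 132]
 [237 239 241 238 230 188 139 109 112 112 114 115 115 115 114 111 109 121 138 146 141 139]
 [237 239 240 224 200 163 135 115 114 110 108 109 111 112 110 108 108 131 162 176 169 167]
 [238 237 233 204 169 140 133 123 121 114 109 108 110 110 109 109 113 148 192 213 201 200]
 [241 230 214 181 150 129 128 129 134 135 131 121 111 107 112 123 138 179 221 239 228 225]
 [244 223 195 162 142 127 127 137 154 165 165 148 124 114 120 141 168 207 236 249 239 236]
 [248 220 182 144 126 119 130 156 185 205 205 188 162 142 137 159 195 227 241 248 244 242]
 [248 222 181 139 117 117 142 180 214 234 232 221 204 174 150 164 204 228 230 235 238 239]
 [241 227 194 150 119 129 171 211 233 245 241 239 235 197 150 151 190 211 210 221 235 241]
 [224 228 210 171 132 146 197 231 236 237 231 237 245 203 140 127 162 184 189 211 232 243]
 [191 208 219 191 146 156 205 233 232 229 221 230 244 201 131 109 137 162 177 207 231 245]
 [165 184 212 198 158 161 197 219 221 219 211 217 230 190 128 104 123 151 178 212 232 244]
 [162 165 181 177 160 168 191 210 216 216 208 208 212 179 134 110 116 148 189 223 235 243]
 [178 160 151 150 157 171 186 202 211 213 206 199 195 172 147 129 129 161 206 236 238 241]
 [194 175 157 152 160 171 181 191 195 192 185 179 177 169 162 159 164 192 227 246 242 241]
 [206 196 183 172 168 172 181 183 179 171 165 164 168 173 176 187 200 221 238 246 241 239]
 [207 202 196 190 188 187 187 180 170 161 159 163 172 182 190 204 216 228 232 234 231 228]
 [201 200 200 203 207 203 196 184 173 166 168 174 183 191 195 203 210 213 212 213 213 212]
 [199 200 203 208 212 210 205 196 188 186 188 189 188 187 186 186 187 187 185 186 188 189]]
```

The right arm is near home and the flange dropped about 0.5 mm. I'll move the robot clear so the top camera can check both arms.

Request:
{"fn": "apply_moves", "kwargs": {
  "steps": [-3.3, 2.5, 0, 0, -6.6, 5, 0, 0, -9.9, 7.5, 0, 0, -13.2, 10, 0, 0, -16.5, 12.5, 0, 0, -19.8, 15, 0, 0, -23, 18, 0, 0, -25, 21, 0, 0]
}}

```text
clock: 19.1
position: [0.3037, 0.354, 0.3612]
ee_rot: [-0.001, -0.122, 0.993, -0.001]
contact_force: [1.6, 0.6, -0.1]
width: 0.0854
gripper_force: 0.0
```

Request:
{"fn": "apply_moves", "kwargs": {
  "steps": [-1.5, 3.5, 0, 0, -3, 7, 0, 0, -4.5, 10.5, 0, 0, -6, 14, 0, 0, -8, 17, 0, 0, -9.5, 19, 0, 0, -9.5, 19, 0, 0]
}}

```text
clock: 19.68
position: [0.2088, 0.5476, 0.3592]
ee_rot: [-0.002, -0.124, 0.992, -0.0]
contact_force: [0.2, -0.5, -0.9]
width: 0.0854
gripper_force: 0.0
```

```bash
python3 - <<'E'
from h import *
s=get_image("side");t=get_image("top");st=get_state()
print(st["position"],st["contact_force"])
b=cv2.resize(t[230:290,235:305],(700,600),interpolation=cv2.INTER_CUBIC)
cv2.imwrite("pics/g7.png",b[:,:,::-1])
m=np.array([.5555,.145]);yd=np.array([-.24,.971])
f=lambda p:(px("top",p)-[235,230]+.5)*10
print("mouth",f((*m,.187)),"flange",f((*m,.196)),"bar top",f((*m,.213)))
for sgn in(1,-1):
  for th in(1.25,1.35,1.45,1.55):
    rr=24.5+56.5*np.cos(th)+4*np.sin(th); z=.172-.0565*np.sin(th)+.004*np.cos(th)
    print(sgn,th,f((*(m+sgn*yd*rr/1000),z)))
E
```

```text
[0.21147234 0.54425156 0.36005796] [ 0.06101872 -0.78640002  0.21827151]
mouth [342.19849697 235.29330103] flange [339.20063317 223.82320288] bar top [333.43916541 201.77930595]
1 1.25 [225.36817478 422.82968261]
1 1.35 [242.17429911 412.61301976]
1 1.45 [259.20140855 401.46052878]
1 1.55 [276.29540077 389.47703409]
-1 1.25 [499.92558464 212.54788539]
-1 1.35 [484.66735689 226.85835084]
-1 1.45 [468.81662031 240.87201793]
-1 1.55 [452.51462415 254.46417585]
```

View pics/g7.png

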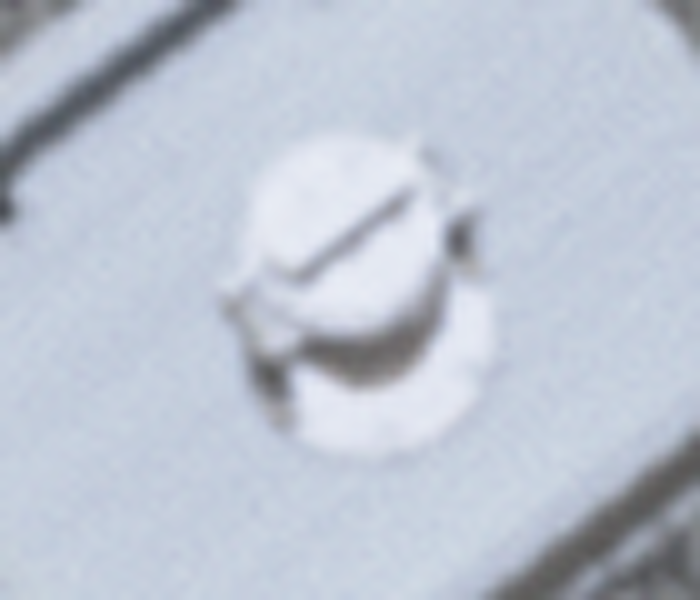

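The top view shows the left ring end near (282,405) and the right near (470,262). That separation matches about 1.52 rad on each arm, and the flange sits on the rim. The robot is clear, so I'm handing in.

```bash
python3 -c "
from rig import *
print(sign_off())"
```

```text
the job is handed in; nothing more can be done
None
```

I handed in the job: the plug is pressed into the coupler and both cam arms were squeezed down together. The last pictures put the arms at about 1.5 rad, above the 1.45 limit but not by much, and the hand-in gave no verdict back. One squeeze read about 26 N, just over the 25 N each arm is meant to take.

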